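Start a lag screw square in a sloping panel rest

TASK

Take the square socket driver out of its holder and seat it fully over the head of the lag screw that stands out of the sloping panel rest, in line with the screw before you turn it. Then give the screw its first quarter turn clockwise, gently and with the driver kept square to it, and leave the driver standing on the screw without disturbing the other things.

Things in the scene. Friction and masses are not known exactly. Their poses are not given: they have to be found in the camera images.
- driver: Driver, 112 mm tall, 0.22 kg, upright in the holder, socket down. Bottom up: dark steel square socket 28 mm wide, 30 mm high, its square cavity 20.2 mm wide, 14 mm deep, open below; round 16 mm shank (30 to 62 mm); pale square wooden handle 30 x 30 mm (62 to 112 mm). Origin: centre of the socket's mouth (underside). z runs up to the handle; x and y are square to the flats of handle and cavity.
- holder: Fixed dark wooden tool holder: square cup 52 mm wide and 24 mm high with a pocket 34 mm wide, floor 9 mm above the bench, on a foot plate 85 x 85 x 4 mm. Origin: centre of its underside. The driver stands loosely in the pocket.
- rest: Fixed sloping wooden panel rest, 150 x 120 mm in plan, deck 34 to 66 mm high, sloping 12 degrees (0.21 rad) up towards its own +x; a batten 34 mm wide, 16 mm thick lies across the middle of the deck, and the lag screw stands in it, square to the deck. Origin: centre of the underside. Pressing on the screw or rest with the driver by more than 40 N spoils the pilot hole.
- lag_top (a point): Centre of the top face of the lag screw's steel square head, 28 mm out of the batten. z points out along the screw's axis, which leans 12 degrees (0.21 rad) from vertical towards the rest's -x. The head is 18 mm square, 16 mm high, its top 3 mm bevelled in to 13 mm square; below it 12 mm of bare shank, 11 mm thick. x and y do NOT tell how the head's flats lie.
- lag_screw (a joint): Turn of the lag screw in rad, 0 at the start, growing clockwise seen from the head (tightening). It cannot be turned back beyond 0. It turns against about 0.1 N m of thread friction, stays where it is left, and sinks 4.5 mm per full turn.
- mortar: Bystander: white ceramic bowl, 84 mm across, 58 mm high. Origin: centre of its underside.
- jar: Bystander: closed jar, 60 mm across, 75 mm high. Origin: centre of its underside.
- offcut: Bystander: pale wood offcut, 70 x 110 x 45 mm. Origin: centre of its underside.
- pilot (a point): Centre of the hole in the batten's top face from which the lag screw stands out; z along its axis. The head's flats lie at any angle, to be seen or felt: resting lightly on the head and turning anticlockwise, the socket drops by about 12 mm when the flats meet, then has about 7 degrees of play each way. Seated, the driver's mouth is 14 mm below lag_top and the cavity's roof rests on the head.

How it is judged:
On the way, in this order (a step that is already met when the one before it is completed fails the run):
1. the socket is seated over the screw head (mouth at least 11 mm below the head's top), in line with the screw within 0.12 rad, and the screw is not yet turned by more than 0.3 rad (z of driver in the frame of lag_top below -0.011 m and distance between driver and lag_top below 0.017 m and angle between the z axis of driver and the z axis of lag_top, either way round below 0.12 rad and value of joint lag_screw below 0.3 rad), for 0.2 s.
2. the screw is turned clockwise by at least 1.1 rad with the driver on it (value of joint lag_screw above 1.1 rad and z of driver in the frame of lag_top below -0.009 m), for 0.1 s.
At the end, for the whole second after the job is handed in: The screw is turned clockwise by a quarter turn (1.1 to 2.05 rad), and the released driver stands at rest on its head, the mouth at least 9 mm below the head's top and within 18 mm of it, leaning no more than 0.3 rad from the screw's axis (all of step 2 and value of joint lag_screw below 2.05 rad and distance between driver and lag_top below 0.018 m and angle between the z axis of driver and the z axis of lag_top, either way round below 0.3 rad and linear speed of driver below 0.02 m/s); the robot touches nothing.
It fails at once if the driver presses on the rest or its screw with more than 40 N (contact force between driver and rest above 40 N).
It fails at once if the screw is turned while the driver is out of line with it by more than 0.14 rad (velocity of joint lag_screw above 0.1 rad/s and angle between the z axis of driver and the z axis of lag_top, either way round above 0.14 rad).
It fails at once if a bystander is moved by more than 20 mm (distance of any of mortar, jar, offcut from where it was at the start of the episode above 0.02 m).
It also fails if it takes over 64 s, if anything falls off the work surface, if the arm or the gripper's body presses on something with over 40 N, if the wrist force passes 120 N, or if a joint passes its speed limit or range.

ROBOT

A 6-joint arm with a two-finger parallel gripper is mounted at the origin on the work surface. World frame = base frame: x ahead of the robot, y to its left, z up, the work surface at z = 0. Lengths are in m, angles in rad, forces in N, time in s.
With the tool pointing down it reaches from about 0.375 to 0.925 m from the base axis. Payload 5.7 kg.
Tool frame: the origin (TCP) lies at the very end of the fingers, on their centre line; the grasp point (between the pads) lies 19 mm behind it (ctrl.grip_point_offset is the distance from the TCP to the grasp point, in m); y points along the fingers, x is the direction in which the jaws open and shut, and the axes are right-handed (so a half turn about y gives the same grasp; the last joint's range is limited). The gripper opens to 88 mm and grips with 3 to 60 N. Pads are 20 mm wide; open, the fingers measure 115 mm over their backs; the gripper's body (75 mm by 178 mm) begins 61 mm behind the grasp point.
Start: joints at [-1.363, 0.359, 1.51, -0, 1.272, -0.115], TCP at [0.19, -0.569, 0.223] pointing down, gripper open.
Joint ranges: [-2.97, 2.97], [-1.01, 2.36], [0.21, 2.38], [-0.96, 4.11], [0.2, 2.71], [-2.98, 2.98]. Speed limits (rad/s): [2.39, 2.39, 3.14, 3.14, 3.14, 3.14].

INTERFACE

Orientations are given as a unit quaternion [w, x, y, z].
In Python, from rig import ctrl, viewer, finder gives the robot as it stands. The module is installed in compiled form; this text tells all that it offers.
- The arm moves only by the shell command python3 -m pendant 'ROWS' [OPENING] [FORCE]. ROWS is JSON, a list of rows, each an object of numbers: "dx", "dy", "dz": the shift along the tool's x, y, z in m; "wx", "wy", "wz": the turn, a rotation vector about the tool's x, y, z in rad. In form: [{"dx": .., "dy": .., "dz": .., "wx": .., "wy": .., "wz": ..}, ...]. A call has 1 to 8 rows; each row is the pose to reach, as a shift and turn from the pose commanded when the call began, along the tool's axes at that moment; what a row does not reach only later rows make up. A row lasts 1/10 s, in which the tool goes at most 50 mm and 8.59 degrees, less where a joint would pass 70% of its speed; a pose out of reach is approached as far as the arm can. A call with a gripper value outside its range is refused whole. OPENING is the closure, from 0 (fully open) to 1 (shut), set as the call begins (- or left out, the last holds). The fingers move at their own pace and stop on an object; FORCE is the grip in N (left out, the last holds). Time passes only in rows, so rows that repeat a pose let the fingers close. It gives the time, the measured TCP pose, the force and the opening at its end, in the units of the state.
- ctrl.observe(): the state, without advancing time (a new reading comes with each control period).
- viewer.grab_frame(name): name is "scene" or "side" or "wrist"; returns the picture (400x640x3 uint8, red, green, blue); there is no depth.
- viewer.camera_model(name): a dict with "fx", "fy", "cx", "cy" (pixels), "rvec" (rotation vector, rad) and "tvec" (3), from world to camera coordinates, as OpenCV has them; the wrist camera has in their place "mount" (4x4, takes a point from camera to tool coordinates, whose origin is the TCP and whose axes are the tool frame's). Camera axes: x right, y down, z forward; pixel columns grow to the right and rows downward; lengths in m; the calibration is good to about 2 mm. A picture is of the moment at which its call begins: read the wrist's pose just before it. camera_model takes no time and is no camera call.
- ctrl.sign_off(): hands the job in, once; it reports no verdict.
Trained networks look in the newest picture that a camera, given by its name, has taken for a name from the list of things; names that differ only in an ending like _2 or _b are one class to them, and where a whole thing is asked for, a point or a joint stands for the part that bears it (a point fixed in the world has none). Each returns a list of dicts, best first, with "p" (0 to 1); they miss things now and then, are a little off and sometimes report something else, mostly with a low value. They report only what shows in the picture. A call takes as long as a camera call.
- finder.spot_in(camera, thing): "centre" ([x, y, z] in m, in world coordinates, good to about 4 mm: the middle of the surface that is visible of it).
- finder.landmark_of(camera, thing): "centre" ([x, y, z] in m, in world coordinates, good to about 4 mm: a listed point, or the origin of a listed thing).
The state is a dict: "time_s": time; "joint_positions": joint angles; "joint_vel": joint speeds; "effort": joint torques, N m; "tcp_pos": TCP position; "tcp_rot": TCP orientation; "contact_force": force on the tool from outside, world axes, zero at the start; "moment": the same for the moment, N m; "finger_gap": finger opening in m.
Only numpy, scipy, OpenCV 4.12 (cv2) and the standard library are available. Lean on these libraries where they do the work, as an engineer would, in place of code of your own. Each camera call takes 0.05 s, during which the arm holds its last target. There are 200 camera calls.

## Working session

There is one attempt and no reset: what is moved stays moved. The work goes in short steps, Python scripts to look and compute and a shell command to move; the robot and the scene stay as the last step left them, time stands still between calls to the robot, and variables do not carry over. Pictures are saved under pics/ and viewed, about 8 in all and at most 12, crops included, and the job is handed in when it is done.

```bash
mkdir -p pics; cat > h.py <<'E'
import numpy as np, cv2
from scipy.spatial.transform import Rotation as R
from rig import ctrl, viewer, finder
def pose():
    s=ctrl.observe(); q=s["tcp_rot"]
    return np.array(s["tcp_pos"]), R.from_quat([q[1],q[2],q[3],q[0]])
def cam(name):
    m=viewer.camera_model(name); K=np.array([[m["fx"],0,m["cx"]],[0,m["fy"],m["cy"]],[0,0,1.]])
    if "mount" in m:
        p,r=pose(); T=np.eye(4);T[:3,:3]=r.as_matrix();T[:3,3]=p
        W=np.linalg.inv(T@np.array(m["mount"])); return K,W[:3,:3],W[:3,3]
    return K,R.from_rotvec(m["rvec"]).as_matrix(),np.array(m["tvec"])
def proj(c,P):
    K,Rm,t=c; q=(np.atleast_2d(P)@Rm.T+t)@K.T; return q[:,:2]/q[:,2:]
def ray(c,uv):
    K,Rm,t=c; d=Rm.T@np.linalg.solve(K,[*uv,1]); return -Rm.T@t,d/np.linalg.norm(d)
def onz(c,uv,z):
    o,d=ray(c,uv); return o+d*(z-o[2])/d[2]
def save(n,im): cv2.imwrite("pics/"+n,im[:,:,::-1])
E
cat > a.py <<'E'
from h import *
s=ctrl.observe(); print(s)
ims=[]
for c in ("scene","side"):
    im=viewer.grab_frame(c); ims.append(im)
    for t in ("driver","holder","rest","lag_top","pilot","mortar","jar","offcut"):
        r=finder.landmark_of(c,t)
        print(c,t,[(np.round(x["centre"],4).tolist(),round(x["p"],2)) for x in r[:2]])
save("a.png",cv2.resize(np.vstack(ims),(800,1000))[:, :]) if 0 else [save(f"a{i}.png",im) for i,im in enumerate(ims)]
E
python3 a.py
```

```text
{'time_s': 0.0, 'joint_positions': array([-1.36304900e+00,  3.59528331e-01,  1.51144050e+00, -3.20992867e-06,
        1.27249072e+00, -1.15090297e-01]), 'joint_vel': array([-5.49914374e-04,  8.65753309e-04, -1.47108608e-04,  8.05209052e-04,
       -7.21621123e-04, -8.04670075e-05]), 'effort': array([-3.24645123e-03, -5.15377700e+01, -2.70727766e+01,  6.71709166e-02,
        3.46435443e-02, -1.31057673e-04]), 'tcp_pos': array([ 0.19020766, -0.56831744,  0.22179264]), 'tcp_rot': array([ 0.57430324, -0.57341563,  0.41362888, -0.41265174]), 'contact_force': array([ 0.36728116, -0.38538348,  0.48834347]), 'moment': array([ 0.01927599, -0.00612497, -0.03790175]), 'finger_gap': 0.08782735260028453}
scene driver [([0.5968, -0.2665, 0.0078], 0.82)]
scene holder [([0.5974, -0.2624, -0.0031], 0.58), ([0.7149, -0.0267, 0.002], 0.16)]
scene rest [([0.5342, 0.2103, 0.0007], 0.58)]
scene lag_top [([0.5204, 0.2058, 0.0927], 0.49)]
scene pilot []
scene mortar [([0.711, -0.0245, 0.0017], 0.59), ([0.5969, -0.2662, 0.008], 0.38)]
scene jar [([0.4669, -0.0057, -0.0011], 0.92)]
scene offcut [([0.7227, -0.3222, 0.0043], 0.57)]
side driver [([0.5939, -0.2614, 0.0064], 0.9)]
side holder [([0.596, -0.2658, 0.0001], 0.93)]
side rest [([0.5355, 0.2094, 0.0046], 0.58)]
side lag_top [([0.5207, 0.2041, 0.0954], 0.42)]
side pilot []
side mortar [([0.7114, -0.024, -0.0041], 0.89), ([0.5204, 0.2088, 0.0941], 0.3)]
side jar [([0.4659, -0.0113, 0.0015], 0.88)]
side offcut [([0.7158, -0.3209, 0.0013], 0.88), ([0.5959, -0.2666, -0.0029], 0.73)]
```

```bash
python3 - <<'E'
from h import *
a=cv2.imread("pics/a0.png");b=cv2.imread("pics/a1.png")
cv2.imwrite("pics/ab.png",cv2.resize(np.vstack([a,b]),(480*1,600)))
for n,c in (("scene",[0]),("side",[0])):
    k=cam(n); print(n,proj(k,[[.595,-.264,.1],[.525,.206,.08]]).round(), (-k[1].T@k[2]).round(3))
p,r=pose(); print(r.as_matrix().round(3))
E
python3 - <<'E'
import cv2,numpy as np,sys
sys.path.insert(0,'.')
from h import *
out=[]
for i,n in ((0,"scene"),(1,"side")):
    im=cv2.imread(f"pics/a{i}.png"); k=cam(n)
    for P,s in (([.595,-.264,.06],60),([.53,.207,.06],60)):
        u,v=proj(k,[P])[0].astype(int); u=np.clip(u,s,639-s);v=np.clip(v,s,399-s)
        out.append(cv2.resize(im[v-s:v+s,u-s:u+s],(300,300),interpolation=cv2.INTER_CUBIC)); print(n,u,v)
cv2.imwrite("pics/crop.png",np.vstack([np.hstack(out[:2]),np.hstack(out[2:])]))
E
```

```text
scene [[236. 165.]
 [453. 216.]] [1.203 0.192 0.743]
side [[336. 252.]
 [255. 155.]] [ 0.426 -0.716  0.485]
[[ 0.317 -0.     0.948]
 [-0.948  0.     0.317]
 [-0.    -1.     0.   ]]
scene 237 178
scene 450 224
side 335 270
side 257 161
```

View pics/a0.png

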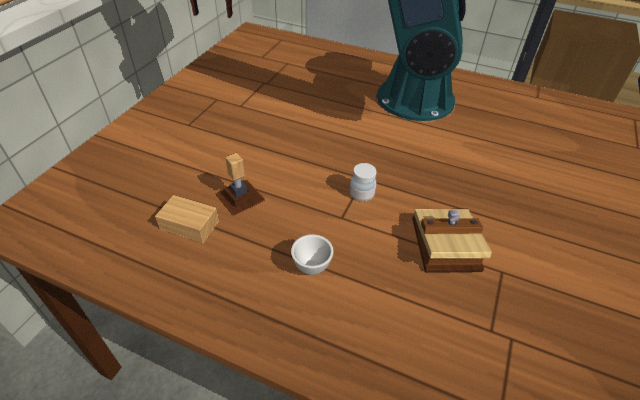

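View pics/crop.png

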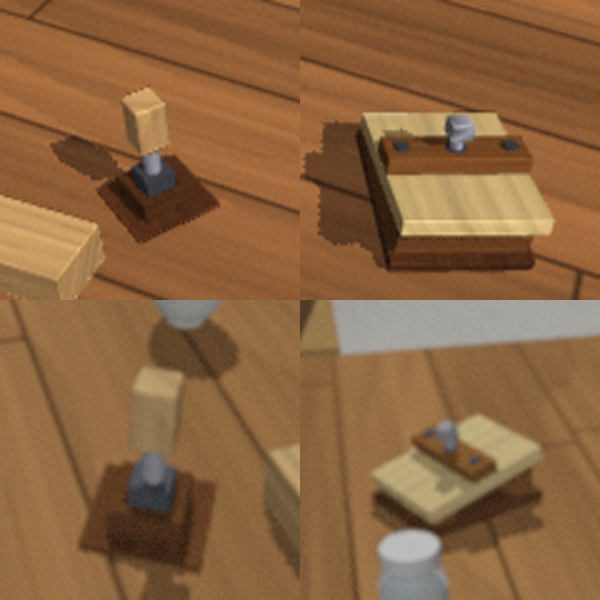

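```bash
cat >> h.py <<'E'
def delta(P,yaw_x=None,Rt=None):
    """row to reach TCP P with tool rot Rt (matrix); else tool down with jaw axis at yaw_x"""
    p,r=pose()
    if Rt is None:
        x=np.array([np.cos(yaw_x),np.sin(yaw_x),0]); y=np.array([0,0,-1.]); Rt=np.c_[x,y,np.cross(x,y)]
    w=(r.inv()*R.from_matrix(Rt)).as_rotvec(); d=r.inv().apply(np.array(P)-p)
    print("d",d.round(4),"w",w.round(3),"deg",np.degrees(np.linalg.norm(w)).round(1))
E
python3 - <<'E'
from h import *
m=viewer.camera_model("wrist"); print(np.array(m["mount"]).round(3),m["fx"])
p,r=pose(); x=r.as_matrix()[:,0]; ya=np.arctan2(x[1],x[0]); print(ya)
delta([.595,-.264,.27],ya)
E
```

```text
[[ 1.     0.001  0.    -0.   ]
 [ 0.    -0.305  0.952 -0.162]
 [ 0.001 -0.952 -0.305  0.085]
 [ 0.     0.     0.     1.   ]] 307.3469435496031
-1.248011449514364
d [-0.1609 -0.0474  0.4805] w [-0. -0. -0.] deg 0.0
```

```bash
python3 -m pendant '[{"dx":-0.08,"dy":-0.04,"dz":0.24},{"dx":-0.08,"dy":-0.04,"dz":0.24},{"dx":-0.08,"dy":-0.04,"dz":0.24},{"dx":-0.08,"dy":-0.04,"dz":0.24},{"dx":-0.08,"dy":-0.04,"dz":0.24},{"dx":-0.16,"dy":-0.05,"dz":0.44},{"dx":-0.16,"dy":-0.05,"dz":0.44},{"dx":-0.16,"dy":-0.05,"dz":0.44}]' && python3 -m pendant '[{"dx":-0.05,"dz":0.16},{"dx":-0.05,"dz":0.16},{"dx":-0.05,"dz":0.16},{"dx":-0.05,"dz":0.16}]'; python3 - <<'E'
from h import *
p,r=pose(); print(p)
k=cam("wrist"); im=viewer.grab_frame("wrist"); save("w1.png",im)
for t in ("driver","holder"):
    for f in (finder.landmark_of,finder.spot_in):
        print(t,[(np.round(x["centre"],4).tolist(),round(x["p"],2)) for x in f("wrist",t)[:2]])
print(proj(k,[[.595,-.264,.121],[.595,-.264,0]]))
E
```

```text
[ 0.19031925 -0.56899415  0.22262491]
driver []
driver []
holder []
holder []
[[ -60.90687466 -879.9568512 ]
 [ 116.60002481 -419.35185564]]invalid input
```

View pics/w1.png

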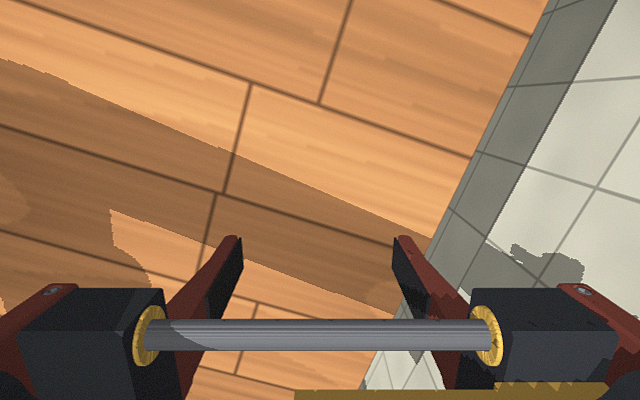

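```bash
python3 -m pendant '[{"dx":-0.016,"dy":-0.005,"dz":0.046,"wx":0,"wy":0,"wz":0},{"dx":-0.032,"dy":-0.01,"dz":0.092,"wx":0,"wy":0,"wz":0}]'
```

```text
time_s: 1.35
tcp_pos: [0.2674, -0.5095, 0.2325]
tcp_rot: [0.573, -0.573, 0.414, -0.414]
contact_force: [0.5, -0.0, 0.7]
finger_gap: 0.0879
```

```bash
python3 -m pendant '[{"dx":-0.13,"dy":-0.04,"dz":0.39,"wx":0,"wy":0,"wz":0},{"dx":-0.13,"dy":-0.04,"dz":0.39,"wx":0,"wy":0,"wz":0},{"dx":-0.13,"dy":-0.04,"dz":0.39,"wx":0,"wy":0,"wz":0},{"dx":-0.13,"dy":-0.04,"dz":0.39,"wx":0,"wy":0,"wz":0},{"dx":-0.13,"dy":-0.04,"dz":0.39,"wx":0,"wy":0,"wz":0},{"dx":-0.13,"dy":-0.04,"dz":0.39,"wx":0,"wy":0,"wz":0},{"dx":-0.13,"dy":-0.04,"dz":0.39,"wx":0,"wy":0,"wz":0},{"dx":-0.13,"dy":-0.04,"dz":0.39,"wx":0,"wy":0,"wz":0}]'; python3 - <<'E'
from h import *
p,r=pose(); print(p)
k=cam("wrist"); im=viewer.grab_frame("wrist"); save("w2.png",im)
for t in ("driver","holder"):
    for f in (finder.landmark_of,finder.spot_in):
        print(t,[(np.round(x["centre"],4).tolist(),round(x["p"],2)) for x in f("wrist",t)[:2]])
print(proj(k,[[.595,-.264,.121],[.595,-.264,0]]))
E
```

```text
time_s: 2.15
tcp_pos: [0.5872, -0.2687, 0.2718]
tcp_rot: [-0.574, 0.574, -0.413, 0.413]
contact_force: [0.5, -0.3, 0.4]
finger_gap: 0.0877
[ 0.58717918 -0.26874483  0.27176127]
driver [([0.5934, -0.2613, 0.0134], 0.93)]
driver [([0.6041, -0.2612, 0.1231], 0.78)]
holder [([0.5961, -0.2674, 0.0018], 0.95), ([0.7185, -0.3195, 0.0002], 0.38)]
holder [([0.6135, -0.2567, 0.0053], 0.61)]
[[315.49488365 177.42963743]
 [315.91388352 157.30063975]]
```

View pics/w2.png

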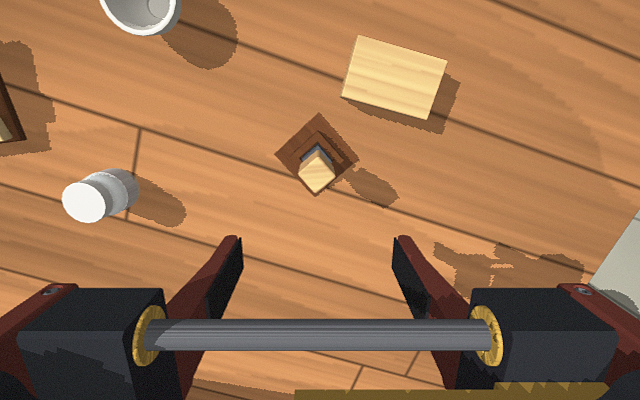

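```bash
python3 - <<'E'
import cv2
im=cv2.imread("pics/w2.png"); cv2.imwrite("pics/w2c.png",cv2.resize(im[105:205,265:365],(600,600),interpolation=cv2.INTER_CUBIC))
E
```

```text
(no output)
```

View pics/w2c.png

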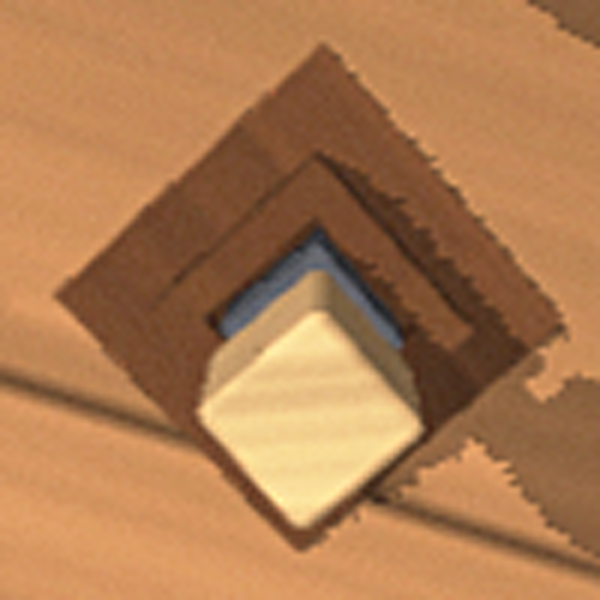

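```bash
python3 - <<'E'
from h import *
k=cam("wrist")
c=[(318.3,156.2),(335.8,176.7),(315.3,193.3),(298,173.3)]
P=np.array([onz(k,u,.121) for u in c]); print(P.round(4),P.mean(0))
e=np.diff(np.vstack([P,P[:1]]),axis=0); print(np.linalg.norm(e,axis=1).round(4),np.degrees(np.arctan2(e[:,1],e[:,0])).round(1))
h=[(265+u/6,105+v/6) for u,v in ((325,45),(563,325),(60,295))]
H=np.array([onz(k,u,.004) for u in h]);print("holder c",(H[1]+H[2])/2, np.degrees(np.arctan2(*(H[1]-H[0])[1::-1])))
s=ctrl.observe();print(s["joint_positions"].round(3))
E
```

```text
[[ 0.6149 -0.2611  0.121 ]
 [ 0.6004 -0.2852  0.121 ]
 [ 0.5765 -0.2707  0.121 ]
 [ 0.5913 -0.2468  0.121 ]] [ 0.59579444 -0.2659583   0.121     ]
[0.0281 0.028  0.0281 0.0276] [-121.   148.7   58.2  -31.1]
holder c [ 0.59471857 -0.2664021   0.004     ] -119.90902638188552
[-5.390e-01  3.880e-01  1.343e+00 -1.000e-03  1.412e+00  7.080e-01]
```

```bash
python3 - <<'E'
from h import *
delta([.5955,-.266,.15],np.radians(-31.2))
E
```

```text
d [-0.0007  0.121   0.0113] w [ 0.001 -0.703 -0.001] deg 40.3
```

```bash
python3 -m pendant '[{"dx":-0.0007,"dy":0.03,"dz":0.0113,"wx":0,"wy":-0.703,"wz":0},{"dx":-0.0007,"dy":0.06,"dz":0.0113,"wx":0,"wy":-0.703,"wz":0},{"dx":-0.0007,"dy":0.09,"dz":0.0113,"wx":0,"wy":-0.703,"wz":0},{"dx":-0.0007,"dy":0.12,"dz":0.0113,"wx":0,"wy":-0.703,"wz":0},{"dx":-0.0007,"dy":0.12,"dz":0.0113,"wx":0,"wy":-0.703,"wz":0},{"dx":-0.0007,"dy":0.15,"dz":0.0113,"wx":0,"wy":-0.703,"wz":0},{"dx":-0.0007,"dy":0.18,"dz":0.0113,"wx":0,"wy":-0.703,"wz":0},{"dx":-0.0007,"dy":0.191,"dz":0.0113,"wx":0,"wy":-0.703,"wz":0}]' && python3 - <<'E'
from h import *
delta([.5955,-.266,.079],np.radians(-31.2))
E
```

```text
time_s: 3.2
tcp_pos: [0.5927, -0.2665, 0.0776]
tcp_rot: [0.681, -0.68, 0.193, -0.189]
contact_force: [0.4, 0.7, 0.6]
finger_gap: 0.0875
d [ 0.0021 -0.0014  0.0018] w [ 0.    -0.003 -0.005] deg 0.3
```

```bash
python3 -m pendant '[{"dx":0.002,"dy":-0.001,"dz":0.002,"wx":0,"wy":0,"wz":0},{"dx":0.002,"dy":-0.001,"dz":0.002,"wx":0,"wy":0,"wz":0}]' && python3 -m pendant '[{"dx":0,"dy":0,"dz":0,"wx":0,"wy":0,"wz":0},{"dx":0,"dy":0,"dz":0,"wx":0,"wy":0,"wz":0},{"dx":0,"dy":0,"dz":0,"wx":0,"wy":0,"wz":0},{"dx":0,"dy":0,"dz":0,"wx":0,"wy":0,"wz":0},{"dx":0,"dy":0,"dz":0,"wx":0,"wy":0,"wz":0},{"dx":0,"dy":0,"dz":0,"wx":0,"wy":0,"wz":0},{"dx":0,"dy":0,"dz":0,"wx":0,"wy":0,"wz":0},{"dx":0,"dy":0,"dz":0,"wx":0,"wy":0,"wz":0}]' 1 35
```

```text
time_s: 3.4
tcp_pos: [0.5994, -0.2663, 0.0825]
tcp_rot: [-0.681, 0.681, -0.19, 0.191]
contact_force: [-0.4, 0.6, 0.0]
finger_gap: 0.0877
time_s: 4.2
tcp_pos: [0.5988, -0.2652, 0.0813]
tcp_rot: [0.681, -0.681, 0.19, -0.19]
contact_force: [-0.6, -0.5, -0.5]
finger_gap: 0.0299
```

```bash
python3 -m pendant '[{"dx":0,"dy":-0.02,"dz":0,"wx":0,"wy":0,"wz":0},{"dx":0,"dy":-0.05,"dz":0,"wx":0,"wy":0,"wz":0},{"dx":0,"dy":-0.09,"dz":0,"wx":0,"wy":0,"wz":0},{"dx":0,"dy":-0.13,"dz":0,"wx":0,"wy":0,"wz":0},{"dx":0,"dy":-0.17,"dz":0,"wx":0,"wy":0,"wz":0},{"dx":0,"dy":-0.19,"dz":0,"wx":0,"wy":0,"wz":0},{"dx":0,"dy":-0.19,"dz":0,"wx":0,"wy":0,"wz":0}]'; python3 - <<'E'
from h import *
k=cam("scene"); f=lambda x,y:(390+(x-300)/2.5,164+y/2.5)
for a,b,z in (((388,267),(533,264),0),((402,222),(551,217),.066),((360,113),(502,113),.034)):
    A,B=onz(k,f(*a),z),onz(k,f(*b),z); d=B-A
    print(A.round(3),B.round(3),np.linalg.norm(d).round(3),"yaw of +x",np.degrees(np.arctan2(d[1],d[0]))-90)
E
```

```text
time_s: 4.9
tcp_pos: [0.6006, -0.2662, 0.2749]
tcp_rot: [-0.68, 0.682, -0.188, 0.192]
contact_force: [0.1, -0.7, -2.4]
finger_gap: 0.0297
[0.62  0.189 0.   ] [0.566 0.297 0.   ] 0.121 yaw of +x 26.276451508318374
[0.625 0.188 0.066] [0.571 0.293 0.066] 0.118 yaw of +x 27.295874400688703
[0.494 0.124 0.034] [0.44  0.239 0.034] 0.127 yaw of +x 25.08109660106318
```

```bash
cat >> h.py <<'E'
YR=np.radians(26.3); s12,c12=np.sin(np.radians(12)),np.cos(np.radians(12))
AX=np.array([-s12*np.cos(YR),-s12*np.sin(YR),c12])
def Rax(phi):
    "tool rot with y=-AX, jaw axis x at yaw phi about AX measured from rest x (in-deck)"
    e1=np.array([c12*np.cos(YR),c12*np.sin(YR),s12]); e2=np.cross(AX,e1)
    x=np.cos(phi)*e1+np.sin(phi)*e2; return np.c_[x,-AX,np.cross(x,-AX)]
E
python3 - <<'E'
from h import *
L=np.array([.5215,.2055,.094]); Rt=Rax(np.radians(-31.2-26.3))
T=L+AX*.09-.085*Rt[:,2]; print(T,Rt.round(3)); delta(T,Rt=Rt)
E
```

```text
[0.462097   0.12519736 0.16712845] [[ 0.845  0.186  0.502]
 [-0.523  0.092  0.847]
 [ 0.112 -0.978  0.175]]
d [-0.322   0.1058  0.2629] w [ 0.176  0.    -0.106] deg 11.8
```

```bash
python3 -m pendant '[{"dx":-0.02,"dy":0,"dz":0.016,"wx":0,"wy":0,"wz":0},{"dx":-0.055,"dy":0,"dz":0.045,"wx":0,"wy":0,"wz":0},{"dx":-0.093,"dy":0,"dz":0.076,"wx":0.03,"wy":0,"wz":-0.02},{"dx":-0.131,"dy":0,"dz":0.107,"wx":0.06,"wy":0,"wz":-0.04},{"dx":-0.169,"dy":0,"dz":0.138,"wx":0.09,"wy":0,"wz":-0.06},{"dx":-0.207,"dy":0,"dz":0.169,"wx":0.12,"wy":0,"wz":-0.08},{"dx":-0.245,"dy":0,"dz":0.2,"wx":0.15,"wy":0,"wz":-0.1},{"dx":-0.28,"dy":0.01,"dz":0.228,"wx":0.176,"wy":0,"wz":-0.106}]'; python3 - <<'E'
from h import *
L=np.array([.5215,.2055,.094]); Rt=Rax(np.radians(-31.2-26.3))
T=L+AX*.09-.085*Rt[:,2]; delta(T,Rt=Rt)
E
```

```text
time_s: 5.7
tcp_pos: [0.4755, 0.0767, 0.2602]
tcp_rot: [0.728, -0.627, 0.137, -0.242]
contact_force: [0.6, 0.2, -3.2]
finger_gap: 0.0296
d [-0.0464  0.0933  0.018 ] w [-0.    -0.001 -0.007] deg 0.4
```

```bash
python3 -m pendant '[{"dx":-0.03,"dy":0.01,"dz":0.012,"wx":0,"wy":0,"wz":-0.007},{"dx":-0.043,"dy":0.04,"dz":0.018,"wx":0,"wy":0,"wz":-0.007},{"dx":-0.043,"dy":0.07,"dz":0.018,"wx":0,"wy":0,"wz":-0.007},{"dx":-0.043,"dy":0.09,"dz":0.018,"wx":0,"wy":0,"wz":-0.007},{"dx":-0.043,"dy":0.09,"dz":0.018,"wx":0,"wy":0,"wz":-0.007},{"dx":-0.043,"dy":0.09,"dz":0.018,"wx":0,"wy":0,"wz":-0.007}]'; python3 - <<'E'
from h import *
p,r=pose(); print(p, ctrl.observe()["joint_positions"].round(3))
L=np.array([.5215,.2055,.094]); Rt=Rax(np.radians(-31.2-26.3))
T=L+AX*.09-.085*Rt[:,2]; delta(T,Rt=Rt)
k=cam("wrist"); im=viewer.grab_frame("wrist"); save("w3.png",im)
for t in ("lag_top","pilot","driver","rest"):
    print(t,[(np.round(x["centre"],4).tolist(),round(x["p"],2)) for x in finder.landmark_of("wrist",t)[:2]])
u=proj(k,[L])[0]; print(u)
u,v=u.astype(int); v=max(v,50)
a=cv2.resize(im,(480,300)); 
b=cv2.resize(im[v-50:v+50,u-50:u+50],(600,600),interpolation=cv2.INTER_CUBIC); print("crop origin",u-50,v-50)
save("w3c.png",np.vstack([b])); 
E
```

```text
time_s: 6.3
tcp_pos: [0.4652, 0.121, 0.1708]
tcp_rot: [0.726, -0.629, 0.136, -0.243]
contact_force: [0.7, 0.2, -2.7]
finger_gap: 0.0302
[0.46519679 0.12098404 0.17075062] [0.044 0.152 1.983 0.114 0.822 0.52 ]
d [-0.0052  0.0034  0.0014] w [ 0.003 -0.001 -0.002] deg 0.2
lag_top [([0.5256, 0.2084, 0.0946], 0.97)]
pilot [([0.7113, -0.0267, 0.0018], 0.42)]
driver [([0.4761, 0.1349, 0.1015], 0.6)]
rest [([0.5348, 0.2139, 0.0007], 0.65)]
[310.82755026  98.80390286]
crop origin 260 48
```

View pics/w3c.png

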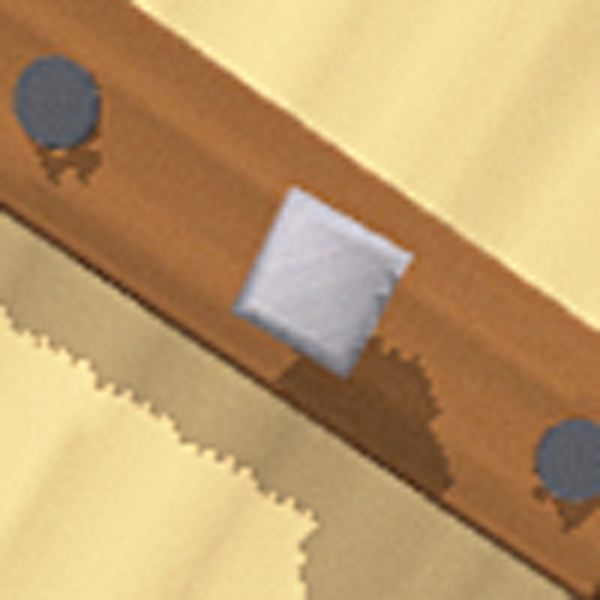

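View pics/w3.png

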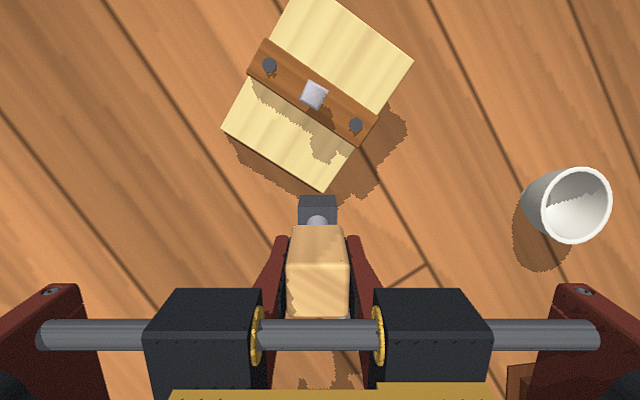

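```bash
python3 - <<'E'
from h import *
im=cv2.imread("pics/w3.png"); 
cv2.imwrite("pics/w3s.png",cv2.resize(im[185:245,278:358],(800,600),interpolation=cv2.INTER_CUBIC))
m=viewer.camera_model("wrist"); M=np.array(m["mount"]); W=np.linalg.inv(M); K,_,_=cam("wrist"); kt=(K,W[:3,:3],W[:3,3])
p,r=pose(); 
A=r.inv().apply(AX); print("axis in tool",A.round(4))
L=np.array([.5225,.2065,.094]); Lt=r.inv().apply(L-p)
def onpl(uv,off):
    o,d=ray(kt,uv); P0=Lt+A*off; return o+d*((P0-o)@A)/(d@A)
f=lambda x,y:(260+x/6,48+y/6)
C=np.array([onpl(f(*q),-.003) for q in ((293,187),(412,258),(347,377),(233,308))])
print("head corners tool",C.round(4)); print("centre",C.mean(0).round(4))
e=np.diff(np.vstack([C,C[:1]]),axis=0); print(np.linalg.norm(e,axis=1).round(4),np.degrees(np.arctan2(e[:,2],e[:,0])).round(1))
for q in (((130,0),(600,330)),((0,205),(590,600)),((55,102),(573,458))):
    a,b=[onpl(f(*z),-.028) for z in q]; d=b-a; print("batten ang", np.degrees(np.arctan2(d[2],d[0])).round(1),(a+b)/2)
print("world head c",p+r.apply(C.mean(0)))
for y in (.0423,.0723):
    for z in (.014,-.014): print(y,z,proj(kt,[[-.014,y,z],[.014,y,z]]).round(1).tolist())
E
```

```text
axis in tool [ 2.1e-03 -1.0e+00  3.0e-04]
head corners tool [[-0.0067  0.0984  0.1014]
 [ 0.0091  0.0984  0.0926]
 [ 0.0004  0.0984  0.0774]
 [-0.0149  0.0984  0.0862]]
centre [-0.003   0.0984  0.0894]
[0.0181 0.0175 0.0177 0.0172] [ -29.2 -119.5  149.9   61.7]
batten ang -33.0 [0.00390898 0.12339641 0.10538429]
batten ang -33.0 [-0.00586687  0.12336523  0.07207464]
batten ang -33.1 [-0.00329288  0.12337631  0.08959474]
world head c [0.52813802 0.20715372 0.09206889]
0.0423 0.014 [[297.4, 207.0], [337.2, 207.0]]
0.0423 -0.014 [[298.1, 243.2], [336.4, 243.2]]
0.0723 0.014 [[299.7, 194.6], [334.8, 194.7]]
0.0723 -0.014 [[300.2, 227.2], [334.2, 227.2]]
```

View pics/w3s.png

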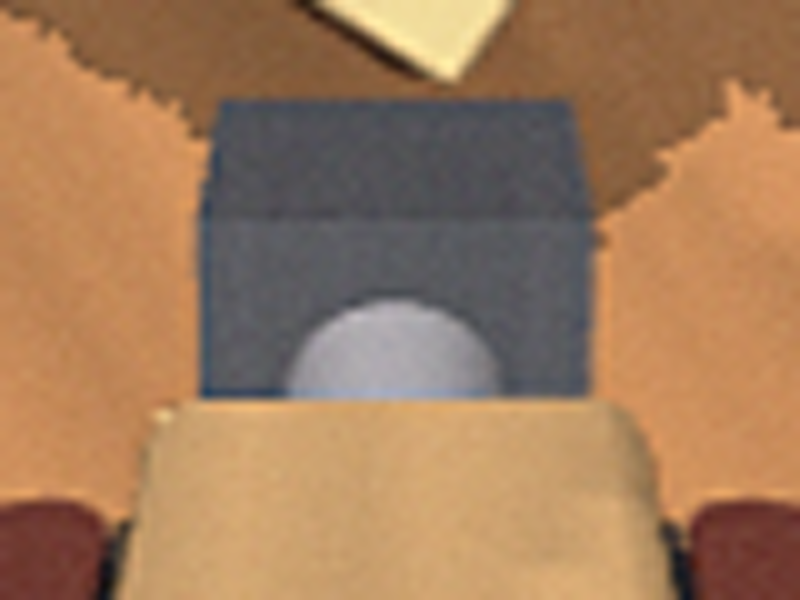

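```bash
python3 - <<'E'
from h import *
p,r=pose(); p0=np.array([0.46519679,0.12098404,0.17075062]); print((p-p0)*1e3, r.inv().apply(p-p0)*1e3)
s=ctrl.observe(); print(s["joint_vel"].round(4),s["time_s"])
E
```

```text
[ 2.04024983 -0.07656523  2.14158358] [ 2.00484604 -1.7169696   1.33696282]
[ 0.0014  0.0007  0.001   0.0006 -0.0009 -0.0005] 6.55
```

```bash
python3 - <<'E'
from h import *
ps=[]
p,r=pose(); im=viewer.grab_frame("wrist")
for i in range(4): 
    ps.append(pose()[0]); viewer.grab_frame("wrist")
print((np.array(ps)-p).round(4)*1e3)
a=cv2.cvtColor(cv2.imread("pics/w3.png"),6)[40:160,250:380].astype(np.float32); b=cv2.cvtColor(im,7)[40:160,250:380].astype(np.float32)
print(cv2.phaseCorrelate(a,b,cv2.createHanningWindow(a.shape[::-1],cv2.CV_32F)))
p0=np.array([0.46519679,0.12098404,0.17075062]);print(r.inv().apply(p-p0)*1e3)
E
```

```text
[[-0.   0.  -0. ]
 [-0.2  0.  -0.2]
 [-0.3  0.1 -0.3]
 [-0.4  0.1 -0.5]]
((-2.3440393424165933, 2.0117249110719584), 0.9267068794627249)
[ 2.00484604 -1.7169696   1.33696282]
```

```bash
python3 -m pendant '[{"dx":-0.001,"dy":0,"dz":0.02,"wx":0,"wy":0.1,"wz":0},{"dx":-0.003,"dy":0,"dz":0.05,"wx":0,"wy":0.2,"wz":0},{"dx":-0.005,"dy":0.005,"dz":0.075,"wx":0,"wy":0.35,"wz":0},{"dx":-0.0053,"dy":0.01,"dz":0.088,"wx":0,"wy":0.511,"wz":0},{"dx":-0.0053,"dy":0.013,"dz":0.088,"wx":0,"wy":0.511,"wz":0},{"dx":-0.0053,"dy":0.013,"dz":0.088,"wx":0,"wy":0.511,"wz":0},{"dx":-0.0053,"dy":0.013,"dz":0.088,"wx":0,"wy":0.511,"wz":0},{"dx":-0.0053,"dy":0.013,"dz":0.088,"wx":0,"wy":0.511,"wz":0}]'; python3 - <<'E'
from h import *
for c in ("scene","side"): im=viewer.grab_frame(c); save(c+"4.png",im)
p,r=pose(); L=p+r.apply([0,.0723+.01,0]); print("p",p,"lagtop est",L, "axis err",np.degrees(np.arccos(-r.as_matrix()[:,1]@AX)))
o=[]
for c,w in (("scene",(1,0)),("side",(0,1))):
    im=cv2.imread(f"pics/{c}4.png"); u,v=proj(cam(c),[L])[0].astype(int); o.append(cv2.resize(im[v-25:v+25,u-25:u+25],(400,400),interpolation=cv2.INTER_CUBIC))
cv2.imwrite("pics/c4.png",np.hstack(o)); print(ctrl.observe()["contact_force"],ctrl.observe()["joint_positions"].round(2))
E
```

```text
time_s: 7.6
tcp_pos: [0.5082, 0.1988, 0.174]
tcp_rot: [0.669, -0.546, 0.313, -0.395]
contact_force: [0.1, -0.1, -2.6]
finger_gap: 0.0295
p [0.50855682 0.1989783  0.17414961] lagtop est [0.52391294 0.2064771  0.09364342] axis err 0.05872369430350788
[ 0.76495847 -0.06773795 -2.56865325] [0.21 0.24 1.86 0.07 0.85 1.23]
```

View pics/c4.png

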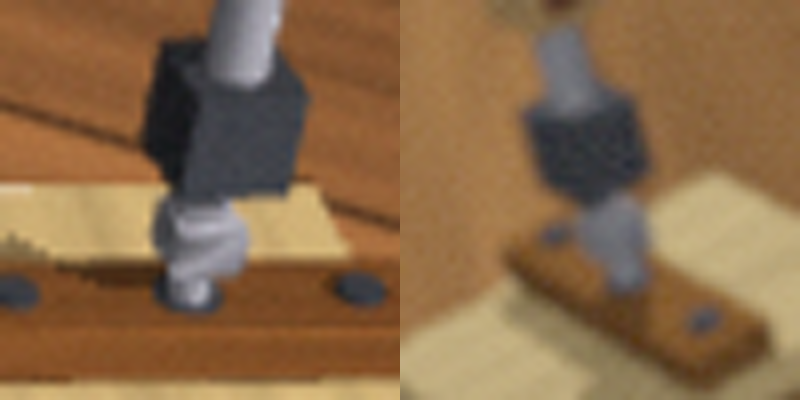

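```bash
cat > ov.py <<'E'
from h import *
import sys
p,r=pose(); M=r.as_matrix()
def box(P,w,y0,y1,ang=0):
    a=np.radians(ang)+np.arange(4)*np.pi/2+np.pi/4; h=w/np.sqrt(2)
    return [np.array([P+M@[h*np.cos(t),y,h*np.sin(t)] for t in a]) for y in (y0,y1)]
D=p+M@[.0003,0,0]; L=p+M@[.0003,.0723+.010,0]
o=[]
for c in ("scene","side"):
    im=cv2.imread(f"pics/{c}4.png"); k=cam(c); u,v=proj(k,[L])[0].astype(int); S=14;h=14
    o_=np.array([u-h,v-h-4]); a=cv2.resize(im[o_[1]:o_[1]+40,o_[0]:o_[0]+28],None,fx=S,fy=S,interpolation=cv2.INTER_CUBIC)
    for P,w,y0,y1,col in ((D,.028,.0423,.0723,(0,255,255)),(L,.018,.003,.016,(0,255,0)),(L,.011,.016,.028,(255,255,0))):
        b=[((proj(k,q)-o_+.5)*S).astype(np.int32) for q in box(P,w,y0,y1)]
        for q in b: cv2.polylines(a,[q],True,col,1)
        for q0,q1 in zip(*b): cv2.line(a,q0.tolist(),q1.tolist(),col,1)
    o.append(a)
cv2.imwrite("pics/ov.png",np.hstack(o))
E
python3 ov.py
```

```text
(no output)
```

View pics/ov.png

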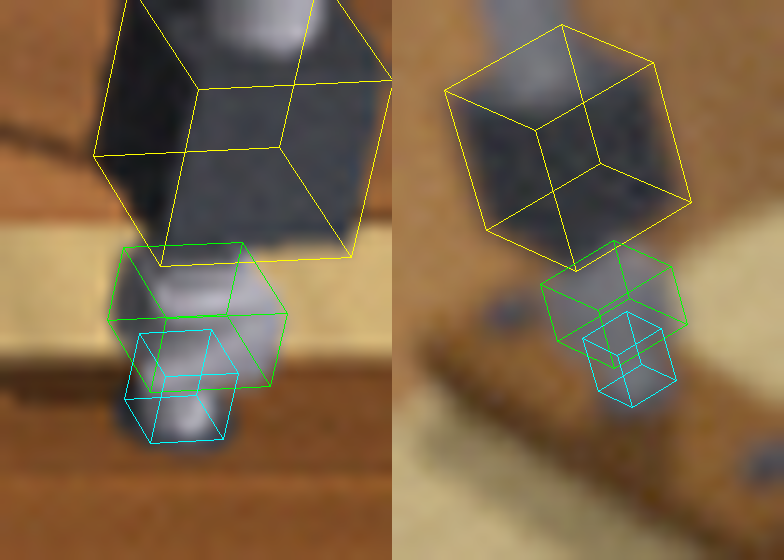

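```bash
python3 -m pendant '[{"dx":0,"dy":0.003,"dz":0,"wx":0,"wy":0,"wz":0},{"dx":0,"dy":0.006,"dz":0,"wx":0,"wy":0,"wz":0},{"dx":0,"dy":0.008,"dz":0,"wx":0,"wy":0,"wz":0},{"dx":0,"dy":0.008,"dz":0,"wx":0,"wy":0,"wz":0}]';  python3 -m pendant '[{"dx":0,"dy":0.001,"dz":0,"wx":0,"wy":0,"wz":0},{"dx":0,"dy":0.002,"dz":0,"wx":0,"wy":0,"wz":0},{"dx":0,"dy":0.002,"dz":0,"wx":0,"wy":0,"wz":0}]'
```

```text
time_s: 8.1
tcp_pos: [0.51, 0.2002, 0.1657]
tcp_rot: [0.669, -0.546, 0.314, -0.395]
contact_force: [-0.4, 0.4, -2.4]
finger_gap: 0.0301
time_s: 8.4
tcp_pos: [0.5106, 0.2005, 0.1641]
tcp_rot: [0.669, -0.546, 0.314, -0.395]
contact_force: [-0.2, -0.1, -2.6]
finger_gap: 0.0297
```

Nominal contact height, no force yet. Continue in small steps.

```bash
for i in 1 2; do python3 -m pendant '[{"dx":0,"dy":0.001,"dz":0,"wx":0,"wy":0,"wz":0},{"dx":0,"dy":0.002,"dz":0,"wx":0,"wy":0,"wz":0},{"dx":0,"dy":0.002,"dz":0,"wx":0,"wy":0,"wz":0}]'|grep -v -e gap -e rot; done
```

```text
time_s: 8.7
tcp_pos: [0.5109, 0.2006, 0.1621]
contact_force: [0.3, 0.8, -3.5]
time_s: 9.0
tcp_pos: [0.5113, 0.2008, 0.1601]
contact_force: [-0.1, 1.3, -2.1]
```

```bash
for i in 1 2; do python3 -m pendant '[{"dx":0,"dy":0.001,"dz":0,"wx":0,"wy":0,"wz":0},{"dx":0,"dy":0.002,"dz":0,"wx":0,"wy":0,"wz":0},{"dx":0,"dy":0.002,"dz":0,"wx":0,"wy":0,"wz":0}]'|grep -v -e gap -e rot; done; python3 -c "
from h import *
p,r=pose();s=ctrl.observe();print(p+r.apply([0,.0723,0]),r.inv().apply(s['contact_force']),r.inv().apply(s['moment']))"
```

```text
time_s: 9.3
tcp_pos: [0.5117, 0.201, 0.1582]
contact_force: [-0.3, 0.1, -3.0]
time_s: 9.6
tcp_pos: [0.5121, 0.2012, 0.1562]
contact_force: [-0.1, -0.5, -2.8]
[0.52553291 0.20781888 0.0855227 ] [ 0.35388276  2.72555474 -0.88078919] [-0.15655857  0.02219411 -0.00725032]
```

```bash
for i in 1 2 3; do python3 -m pendant '[{"dx":0,"dy":0.001,"dz":0,"wx":0,"wy":0,"wz":0},{"dx":0,"dy":0.0018,"dz":0,"wx":0,"wy":0,"wz":0},{"dx":0,"dy":0.0018,"dz":0,"wx":0,"wy":0,"wz":0}]'|grep -v -e gap -e rot; done
```

```text
time_s: 9.9
tcp_pos: [0.5124, 0.2014, 0.1545]
contact_force: [-0.6, -0.4, -2.7]
time_s: 10.2
tcp_pos: [0.5127, 0.2015, 0.1527]
contact_force: [0.5, -0.4, -2.3]
time_s: 10.5
tcp_pos: [0.5131, 0.2017, 0.151]
contact_force: [-0.3, -0.0, -3.6]
```

```bash
for i in 1 2 3; do python3 -m pendant '[{"dx":0,"dy":0.0007,"dz":0,"wx":0,"wy":0,"wz":0},{"dx":0,"dy":0.001,"dz":0,"wx":0,"wy":0,"wz":0},{"dx":0,"dy":0.001,"dz":0,"wx":0,"wy":0,"wz":0}]'|grep -v -e gap -e rot; done;  python3 - <<'E'
from h import *
p,r=pose(); print("mouth",p+r.apply([0,.0723,0]))
for c in ("scene","side"): im=viewer.grab_frame(c); save(c+"5.png",im)
o=[]
for c in ("scene","side"):
    im=cv2.imread(f"pics/{c}5.png"); u,v=proj(cam(c),[[.524,.2065,.09]])[0].astype(int); o.append(cv2.resize(im[v-25:v+25,u-25:u+25],(400,400),interpolation=cv2.INTER_CUBIC))
cv2.imwrite("pics/c5.png",np.hstack(o))
E
```

```text
time_s: 10.8
tcp_pos: [0.5133, 0.2018, 0.1501]
contact_force: [0.2, -0.1, -2.5]
time_s: 11.1
tcp_pos: [0.5135, 0.2019, 0.1497]
contact_force: [-3.1, -1.7, 5.0]
time_s: 11.4
tcp_pos: [0.5137, 0.202, 0.1494]
contact_force: [-6.1, -3.1, 12.8]
mouth [0.527273   0.20860725 0.07870257]
```

View pics/c5.png

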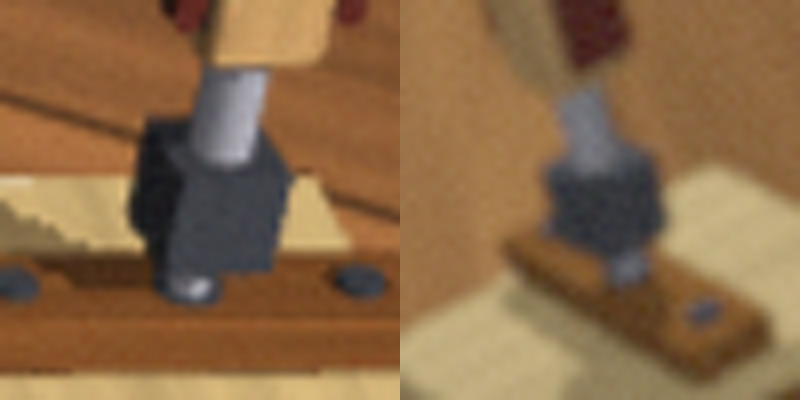

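```bash
python3 -m pendant '[{"dx":0,"dy":-0.0007,"dz":0,"wx":0,"wy":0,"wz":0},{"dx":0,"dy":-0.0007,"dz":0,"wx":0,"wy":0,"wz":0}]'; python3 -m pendant '[{"dx":0,"dy":0,"dz":0,"wx":0,"wy":0.05,"wz":0},{"dx":0,"dy":0,"dz":0,"wx":0,"wy":0.1,"wz":0},{"dx":0,"dy":0,"dz":0,"wx":0,"wy":0.15,"wz":0},{"dx":0,"dy":0,"dz":0,"wx":0,"wy":0.2,"wz":0},{"dx":0,"dy":0.0001,"dz":0,"wx":0,"wy":0.25,"wz":0},{"dx":0,"dy":0.0001,"dz":0,"wx":0,"wy":0.3,"wz":0},{"dx":0,"dy":0.0001,"dz":0,"wx":0,"wy":0.35,"wz":0},{"dx":0,"dy":0.0002,"dz":0,"wx":0,"wy":0.4,"wz":0}]'; python3 - <<'E'
from h import *
p,r=pose();s=ctrl.observe();print("mouth",p+r.apply([0,.0723,0]),r.inv().apply(s['contact_force']).round(1),r.inv().apply(s['moment']).round(2),"axis err",np.degrees(np.arccos(-r.as_matrix()[:,1]@AX)),s["joint_positions"].round(2))
E
```

```text
time_s: 11.7
tcp_pos: [0.5137, 0.2019, 0.1496]
tcp_rot: [0.669, -0.546, 0.313, -0.396]
contact_force: [-3.8, -1.6, 7.9]
finger_gap: 0.03
time_s: 12.5
tcp_pos: [0.5142, 0.2018, 0.1495]
tcp_rot: [0.593, -0.456, 0.44, -0.497]
contact_force: [-3.3, -3.3, 7.5]
finger_gap: 0.0301
mouth [0.52784426 0.20836982 0.07881222] [ 2.3 -8.3 -2. ] [-0.6  -0.08 -0.4 ] axis err 0.11350672130667669 [0.21 0.28 1.87 0.07 0.79 1.63]
```

```bash
python3 -m pendant '[{"dx":0,"dy":0,"dz":0,"wx":0,"wy":0.07,"wz":0},{"dx":0,"dy":0,"dz":0,"wx":0,"wy":0.14,"wz":0},{"dx":0,"dy":0.0001,"dz":0,"wx":0,"wy":0.21,"wz":0},{"dx":0,"dy":0.0001,"dz":0,"wx":0,"wy":0.28,"wz":0},{"dx":0,"dy":0.0001,"dz":0,"wx":0,"wy":0.35,"wz":0},{"dx":0,"dy":0.0002,"dz":0,"wx":0,"wy":0.42,"wz":0},{"dx":0,"dy":0.0002,"dz":0,"wx":0,"wy":0.49,"wz":0},{"dx":0,"dy":0.0003,"dz":0,"wx":0,"wy":0.55,"wz":0}]'; python3 - <<'E'
from h import *
p,r=pose();s=ctrl.observe();print("mouth",p+r.apply([0,.0723,0]),r.inv().apply(s['contact_force']).round(1),r.inv().apply(s['moment']).round(2),"axis err",np.degrees(np.arccos(-r.as_matrix()[:,1]@AX)),s["joint_positions"].round(2))
E
```

```text
time_s: 13.3
tcp_pos: [0.5142, 0.2016, 0.1491]
tcp_rot: [-0.451, 0.304, -0.585, 0.602]
contact_force: [-2.3, -3.1, 7.4]
finger_gap: 0.0299
mouth [0.52776869 0.20819051 0.07836463] [ 2.5 -8.   0.2] [-0.14 -0.04 -0.74] axis err 0.11110561817529781 [0.21 0.28 1.88 0.07 0.79 2.18]
```

```bash
python3 -m pendant '[{"dx":0,"dy":0,"dz":0,"wx":0,"wy":0.075,"wz":0},{"dx":0,"dy":0,"dz":0,"wx":0,"wy":0.15,"wz":0},{"dx":0,"dy":0.0001,"dz":0,"wx":0,"wy":0.225,"wz":0},{"dx":0,"dy":0.0001,"dz":0,"wx":0,"wy":0.3,"wz":0},{"dx":0,"dy":0.0001,"dz":0,"wx":0,"wy":0.38,"wz":0},{"dx":0,"dy":0.0002,"dz":0,"wx":0,"wy":0.46,"wz":0},{"dx":0,"dy":0.0002,"dz":0,"wx":0,"wy":0.54,"wz":0},{"dx":0,"dy":0.0002,"dz":0,"wx":0,"wy":0.6,"wz":0}]'; python3 -m pendant '[{"dx":0,"dy":0,"dz":0,"wx":0,"wy":0,"wz":0},{"dx":0,"dy":0,"dz":0,"wx":0,"wy":0,"wz":0}]' >/dev/null; python3 - <<'E'
from h import *
p,r=pose();s=ctrl.observe();print("mouth",p+r.apply([0,.0723,0]),r.inv().apply(s['contact_force']).round(1),r.inv().apply(s['moment']).round(2),"axis err",np.degrees(np.arccos(-r.as_matrix()[:,1]@AX)),s["joint_positions"].round(2))
E
```

```text
time_s: 14.1
tcp_pos: [0.514, 0.2015, 0.1487]
tcp_rot: [0.258, -0.112, 0.692, -0.665]
contact_force: [-2.6, -2.7, 5.9]
finger_gap: 0.0304
mouth [0.52759534 0.20811288 0.07798628] [ 2.7 -6.5  1.8] [ 0.28 -0.02 -0.63] axis err 0.10185295883528896 [0.21 0.28 1.88 0.07 0.78 2.78]
```

```bash
python3 -m pendant '[{"dx":0,"dy":0,"dz":0,"wx":0,"wy":0,"wz":0},{"dx":0,"dy":0,"dz":0,"wx":0,"wy":0,"wz":0},{"dx":0,"dy":0,"dz":0,"wx":0,"wy":0,"wz":0},{"dx":0,"dy":0,"dz":0,"wx":0,"wy":0,"wz":0},{"dx":0,"dy":0,"dz":0,"wx":0,"wy":0,"wz":0},{"dx":0,"dy":0,"dz":0,"wx":0,"wy":0,"wz":0},{"dx":0,"dy":0,"dz":0,"wx":0,"wy":0,"wz":0}]' 0; python3 -m pendant '[{"dx":0,"dy":-0.01,"dz":0,"wx":0,"wy":0,"wz":0},{"dx":0,"dy":-0.03,"dz":0,"wx":0,"wy":0,"wz":0},{"dx":0,"dy":-0.06,"dz":0,"wx":0,"wy":0,"wz":0},{"dx":0,"dy":-0.09,"dz":0,"wx":0,"wy":0,"wz":0},{"dx":0,"dy":-0.12,"dz":0,"wx":0,"wy":0,"wz":0},{"dx":0,"dy":-0.14,"dz":0,"wx":0,"wy":0,"wz":0},{"dx":0,"dy":-0.14,"dz":0,"wx":0,"wy":0,"wz":0}]';  python3 - <<'E'
from h import *
o=[]
for c in ("wrist","scene","side"):
    im=viewer.grab_frame(c)
    print(c,[(np.round(x["centre"],4).tolist(),round(x["p"],2)) for x in finder.landmark_of(c,"driver")[:1]])
    u,v=proj(cam(c),[[.525,.207,.13]])[0].astype(int); h=40 if c!="wrist" else 75
    u,v=np.clip(u,h,640-h),np.clip(v,h,400-h); o.append(cv2.resize(im[v-h:v+h,u-h:u+h],(266,266),interpolation=cv2.INTER_CUBIC)); print(u-h,v-h)
save("end.png",np.hstack(o)); cv2.imwrite
E
```

```text
time_s: 15.0
tcp_pos: [0.5137, 0.202, 0.1482]
tcp_rot: [0.258, -0.113, 0.692, -0.664]
contact_force: [0.3, 0.4, -0.2]
finger_gap: 0.0824
time_s: 15.7
tcp_pos: [0.4891, 0.1894, 0.2891]
tcp_rot: [0.261, -0.111, 0.692, -0.664]
contact_force: [0.2, -0.1, -0.5]
finger_gap: 0.0881
wrist [([0.5295, 0.2104, 0.0828], 0.6)]
235 106
scene [([0.5275, 0.2099, 0.0774], 0.82)]
419 159
side [([0.5252, 0.208, 0.0776], 0.81)]
213 97
```

View pics/end.png

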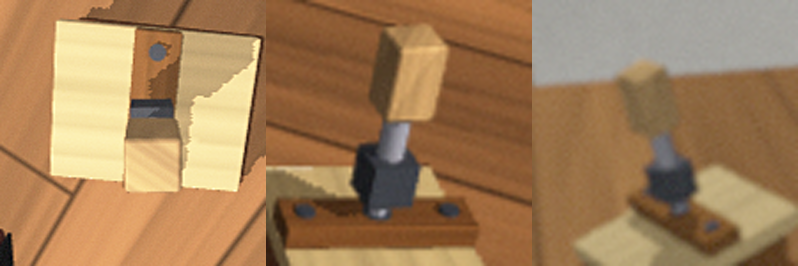

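```bash
python3 -c "
from h import *
for c,t in (('scene','jar'),('scene','mortar'),('scene','offcut')): print(t,[np.round(x['centre'],3).tolist() for x in finder.landmark_of(c,t)[:1]])
print(ctrl.sign_off())"
```

```text
jar [[0.468, -0.004, -0.005]]
mortar [[0.714, -0.029, -0.0]]
offcut [[0.721, -0.32, 0.004]]
the job is handed in; nothing more can be done
None
```

I took the driver out of its holder and lined it up with the leaning screw and its flats using the wrist camera. It seated about 15 mm over the head by my own position estimate, just past the nominal 14 mm. I then turned it 1.55 rad clockwise, let go and backed off. The job was handed in at about 16 s, and no verdict was given.

**Forces:** The hardest reading was at roof contact, about 15 N at the wrist. During the turn it was about 7–9 N at each reading, but readings came only at the end of each call. The tool stayed within about 0.1° of my estimate of the screw's axis.

**Final state:** The last pictures show the driver standing seated and upright on the screw, with the gripper clear. The handle was still square to the gripper, so the grip did not slip. With the socket's play of about 0.12 rad each way, the screw should be at roughly 1.3–1.55 rad, inside the 1.1–2.05 rad range. That is inferred, because the screw's angle was never measured directly.

**Other things:** The detector put the jar, mortar and offcut within about 6 mm of where they started, which is close to its own error.

**Checks that disagreed:**
- **Screw position:** the cameras differed by up to about 5 mm, so I relied on the wrist view and on feel.
- **Outline check before seating:** one outline drawn over the scene camera's picture was about 3 mm off vertically, but the socket went on without resistance.
- **Reaction torque:** the moment readings about the screw axis were small (0.02–0.08 N m against the expected 0.1), so they only weakly confirm that the screw turned.

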